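# Set up the wax warmer

## Robot

A 6-joint arm with a two-finger parallel gripper is mounted at the origin on the work surface. World frame = base frame: x ahead of the robot, y to its left, z up, the work surface at z = 0. Lengths are in mm, angles in rad, forces in N, time in s.
With the tool pointing down it reaches from about 350 to 875 mm from the base axis. Payload 4.2 kg.
Tool frame: the origin (TCP) lies between the finger pads; the fingertips stand 25 mm ahead of it and the grasp point (between the pads) lies 6 mm ahead of it; z points along the fingers, y is the line along which they close (so a half turn about z gives the same grasp; the last joint's range is limited). The gripper opens to 85 mm and grips with 20 to 120 N. Pads are 22 mm wide; open, the fingers measure 114 mm over their backs; the gripper's body (76 mm by 85 mm) begins 54 mm behind the grasp point. The pads swing forward as they close: fully open they stand 13 mm farther back than shut.
Start: joints at [-0.878, 0.385, 0.008, 0, -1.194, -0.259], TCP at [262.713, -567.081, 256.312] pointing down, gripper open.
Joint ranges: [-3.14, 3.14], [-1.21, 2.06], [-1.07, 1.41], [-3.16, 2.05], [-2.99, -0.16], [-3.1, 3.1]. Speed limits (rad/s): [2.79, 2.79, 3.14, 3.14, 3.14, 3.14].

## Interface

Orientations are given as a unit quaternion [x, y, z, w].
In Python, from bench import read_state, get_image, job_done gives the robot as it stands.
- The arm moves only by the tool play_rows, never from a script. Its argument "series" is a list of rows, each a list of 6 numbers: the shift along the world's x, y, z in mm, then the turn, a rotation vector about the world's x, y, z in units of 6 degrees (1.0 is 6 degrees). A call has 1 to 20 rows; each row shifts and turns the commanded pose from where the row before left it; what a row does not reach is not made up. A row lasts 1/12 s, in which the tool goes at most 41.7 mm and 7.16 degrees, less where a joint would pass 70% of its speed; a pose out of reach is approached as far as the arm can. A call is refused whole if a number of a shift passes 41.7 or a number of a turn 1, either way. A call with a gripper value outside its range is refused whole. "gripper" is the opening, from 0 (shut) to 1 (fully open), set as the call begins (left out, the last holds). The fingers move at their own pace and stop on an object; the grip force is fixed at half the most. Time passes only in rows, so rows that do not move let the fingers close. It gives the time, the measured TCP pose, the force, the opening and the grip force at its end, in the units of the state.
- read_state(): the state, without advancing time (a new reading comes with each control period).
- get_image(name): name is "scene" or "top"; returns a dict with "image" (480x640x3 uint8, red, green, blue), "fx", "fy", "cx", "cy" (pixels), "dist_coeffs" ([k1, k2, p1, p2, k3] as OpenCV has them; the pictures are not rectified), "eye" and "rotation" of the camera in the world. Camera axes: x right, y down, z forward; pixel columns grow to the right and rows downward; lengths in mm; the calibration is good to about 2 mm. A picture is of the moment at which its call begins. There is no depth.
- job_done(): hands the job in; it is judged then, once.
The state is a dict: "clock": time; "joints": joint angles; "joint_vel": joint speeds; "joint_efforts": joint torques, N m; "position": TCP position; "ee_rot": TCP orientation; "contact_force": force on the tool from outside, world axes, zero at the start; "wrist_torque": the same for the moment, N m; "gripper_width": finger opening in mm; "grasp_force": force on a finger pad.
Only numpy, scipy, OpenCV 4.12 (cv2) and the standard library are available. Lean on these libraries where they do the work, as an engineer would, in place of code of your own. Each camera call takes 0.05 s, during which the arm holds its last target. There are 200 camera calls.

## Task

Get the wax warmer ready: first stand the copper cup, which lies on its side, upright on the bench and let go of it, then nest the pots in size order on the warmer, the steel pot in the green one and the copper cup in the steel one, lowering each gently until it stands flat on the bottom of the next. Only when all are nested and let go, flip the warmer's red toggle right over to on (from the red mark to the green). Leave the green pot on its plate, and do not disturb the dye bottle, the wax jar or the brush.

Things in the scene. Friction and masses are not known exactly. Their poses are not given: they have to be found in the camera images.
- warmer: white wax warmer fixed to the bench, a flat box 180 (x) by 290 (y) by 35 mm high; origin at the centre of its underside, x towards its green mark, z up. A steel locating ring 95 mm across and 4 mm high stands on its top round the pot's place, centred at y = -70 mm
- warmer_plate (a point): centre of the warmer's hot plate, on the top of the box (35 mm above the bench), where the green pot stands
- switch (a joint): angle of the warmer's toggle: 0 = off (leaning 0.5 rad to the warmer's -x side, over the red mark), 1.0 rad = on (leaning 0.5 rad to its +x side, over the green mark). It stays where it is left. A steel rod 10 mm thick with a red ball of 26 mm at its end, on a grey block 70 x 50 x 25 mm on top of the warmer at its y = +85 mm
- switch_tip (a point): centre of the toggle's red ball, 70 mm from the hinge; the hinge lies along the warmer's y axis, at the warmer's x = 0, 57 mm above the bench
- large_pot: green enamel pot, open at the top, 83 mm across at the rim, 76 mm at the foot, 80 mm high, wall 3 mm, inner floor 12 mm above its underside, 450 g; loose, standing on the warmer's plate; origin at the centre of its underside, z towards the mouth
- medium_pot: steel pot, open at the top, 68 mm across at the rim, 63 mm at the foot, 92 mm high, wall 3 mm, inner floor 20 mm above its underside, about 220 g; stands upright on the bench at the start; nested it stands 24 mm above the green rim; origin at the centre of its underside, z towards the mouth
- small_cup: copper cup, open at the top, straight wall 52 mm across, the foot chamfered to 45 mm over the lowest 6 mm, 90 mm high, wall 3 mm, about 120 g; lies on its side on the bench at the start; nested it stands 18 mm above the steel rim; origin at the centre of its underside, z along its axis towards the mouth (level at the start)
- medium_pot_in (a point): centre of the steel pot's inner floor
- large_pot_in (a point): centre of the green pot's inner floor
- dye_bottle: amber bottle with a red cap, 44 mm across, 85 mm high; origin at the centre of its underside; not to be disturbed
- wax_jar: yellow jar with a white lid, 56 mm across, 60 mm high; origin at the centre of its underside; not to be disturbed
- brush: flat brush with a wooden handle lying on the bench, 150 mm long along its x axis (bristles at +x), 42 mm wide, 20 mm high, origin under its middle; not to be disturbed
Not all that is in view belongs to the job. Leave any blue look-alike of the medium_pot alone.

How it is judged (in metres and radians):
On the way, in this order (a step that is already met when the one before it is completed fails the run):
1. the copper cup stands upright on the bench, let go (angle between small_cup's own z axis and vertical below 0.1 rad and height (world z) of small_cup below 0.008 m and contact force between the fingers and small_cup below 0.05 N and linear speed of small_cup below 0.02 m/s), for 0.2 s.
2. the steel pot stands in the green pot and the copper cup in the steel pot, on their floors and let go, with the toggle still off (distance between small_cup and medium_pot_in below 0.009 m and angle between the z axis of small_cup and the z axis of medium_pot, either way round below 0.07 rad and distance between medium_pot and large_pot_in below 0.009 m and angle between the z axis of medium_pot and the z axis of large_pot, either way round below 0.07 rad and z of small_cup in the frame of medium_pot_in below 0.003 m and z of medium_pot in the frame of large_pot_in below 0.003 m and contact force between the fingers and small_cup below 0.05 N and contact force between the fingers and medium_pot below 0.05 N and value of joint switch below 0.3 rad), for 0.2 s.
At the end, for the whole second after the job is handed in: The copper cup stands on the steel pot's floor, that pot on the green pot's floor (each within 3 mm of flat home and 9 mm of centre, axes within 0.07 rad), the green pot upright in its ring on the warmer's plate (within 10 mm), the toggle at 0.85 rad or more, all at rest (distance between small_cup and medium_pot_in below 0.009 m and angle between the z axis of small_cup and the z axis of medium_pot, either way round below 0.07 rad and distance between medium_pot and large_pot_in below 0.009 m and angle between the z axis of medium_pot and the z axis of large_pot, either way round below 0.07 rad and z of small_cup in the frame of medium_pot_in below 0.003 m and z of medium_pot in the frame of large_pot_in below 0.003 m and angle between large_pot's own z axis and vertical below 0.07 rad and distance between large_pot and warmer_plate below 0.01 m and angle between small_cup's own z axis and vertical below 0.1 rad and value of joint switch above 0.85 rad and linear speed of each of small_cup, medium_pot, large_pot below 0.02 m/s); the robot touches nothing.
It fails at once if the dye bottle, the wax jar or the brush is disturbed (moved more than 25 mm, or the bottle or jar tipped) (distance of any of dye_bottle, wax_jar, brush from where it was at the start of the episode above 0.025 m or angle between any of dye_bottle, wax_jar's own z axis and vertical above 0.4 rad).
It fails at once if the green pot is taken off its plate (distance between large_pot and warmer_plate above 0.03 m).
It fails at once if a pot is rammed into the next (more than 60 N between them) (contact force between small_cup and medium_pot above 60 N or contact force between medium_pot and large_pot above 60 N).
It fails at once if the copper cup is dropped into the steel pot (it moves at more than 0.35 m/s inside it) (distance between small_cup and medium_pot_in below 0.03 m and linear speed of small_cup above 0.35 m/s and linear speed of medium_pot below 0.1 m/s).
It fails at once if the steel pot is dropped into the green pot (it moves at more than 0.35 m/s inside it) (distance between medium_pot and large_pot_in below 0.03 m and linear speed of medium_pot above 0.35 m/s).
It also fails if it takes over 72 s, if anything falls off the work surface, if the arm or the gripper's body presses on something with over 40 N, if the wrist force passes 120 N, or if a joint passes its speed limit or range.

## Working session

There is one attempt and no reset: what is moved stays moved. The work goes in short steps, Python scripts to look and compute and a tool call to move; the robot and the scene stay as the last step left them, time stands still between calls to the robot, and variables do not carry over. Pictures are saved under pics/ and viewed, at most 10 in all, crops included, and the job is handed in when it is done.

Besides the shell and the picture viewer there is one more tool, called after "Request:" as a command line: name --pt "numbers of a row" for each row, then --argument value for the rest. play_rows: Moves the arm, as the interface text tells. Its arguments: {"type":"object","properties":{"series":{"type":"array","items":{"type":"array","items":{"type":"number"}}},"gripper":{"type":"number"}},"required":["series"]}

```bash
mkdir -p pics; cat > h.py <<'E'
import numpy as np, cv2
from bench import read_state, get_image, job_done
def grab(n):
    d=get_image(n); d['K']=np.array([[d['fx'],0,d['cx']],[0,d['fy'],d['cy']],[0,0,1.]]); d['D']=np.array(d['dist_coeffs'],float)
    d['R']=np.array(d['rotation'],float).reshape(3,3); d['e']=np.array(d['eye'],float); return d
def ray(d,px):
    p=cv2.undistortPoints(np.array(px,float).reshape(-1,1,2),d['K'],d['D']).reshape(-1,2)
    return np.c_[p,np.ones(len(p))]@d['R'].T
def onplane(d,px,z):
    r=ray(d,px); return d['e']+r*((z-d['e'][2])/r[:,2])[:,None]
def proj(d,P):
    rv=cv2.Rodrigues(d['R'].T)[0]; return cv2.projectPoints(np.array(P,float).reshape(-1,1,3),rv,-d['R'].T@d['e'],d['K'],d['D'])[0].reshape(-1,2)
def save(d,n): cv2.imwrite('pics/'+n,d['image'][:,:,::-1])
E
python3 - <<'E'
from h import *
for n in('scene','top'):
    d=grab(n); save(d,n+'0.png'); print(n,d['e'],d['R'].round(3).tolist(),d['fx'],d['D'])
print(read_state())
E
```

```text
Traceback (most recent call last):
  File "h.py", line 5, in grab
    d['R']=np.array(d['rotation'],float).reshape(3,3); d['e']=np.array(d['eye'],float); return d
           ~~~~~~~~~~~~~~~~~~~~~~~~~~~~~~~~~~~~~^^^^^
ValueError: cannot reshape array of size 4 into shape (3,3)
```

```bash
sed -i "s/np.array(d\['rotation'\],float).reshape(3,3)/Rot.from_quat(d['rotation']).as_matrix()/; 1a from scipy.spatial.transform import Rotation as Rot" h.py
python3 - <<'E'
from h import *
for n in('scene','top'):
    d=grab(n); save(d,n+'0.png'); print(n,d['e'],d['R'].round(3).tolist(),d['fx'],d['D'])
print(read_state())
E
```

```text
scene [1276.81092021 -319.34995957  881.5295041 ] [[0.267, 0.698, -0.664], [0.963, -0.18, 0.199], [0.019, -0.693, -0.721]] 454.12510805780477 [-0.0918987  0.         0.         0.         0.       ]
top [ 250.7010307   -99.12051681 1491.00279816] [[0.018, -0.975, 0.221], [-1.0, -0.019, 0.0], [0.004, -0.221, -0.975]] 602.0647071420955 [-0.16340359  0.          0.          0.          0.        ]
{'clock': 0.15, 'joints': array([-8.78412273e-01,  3.85376953e-01,  6.95884105e-03, -3.61651283e-04,
       -1.19400007e+00, -2.58602585e-01]), 'joint_vel': array([-0.00140619, -0.00115269,  0.00324753,  0.00247172,  0.00064226,
       -0.00078282]), 'joint_efforts': array([-9.65865474e-04, -3.92677259e+01,  1.88581413e+01,  4.18862522e+00,
       -3.43834901e-03, -1.40322987e-05]), 'position': array([ 262.54720378, -566.7488556 ,  255.48068061]), 'ee_rot': array([-2.15129066e-01,  9.76585275e-01,  7.97912954e-04, -2.21782935e-04]), 'contact_force': array([ 0.62499157,  0.35362995, -0.06216538]), 'wrist_torque': array([ 0.01542902,  0.02749217, -0.03615645]), 'grasp_force': 0.0, 'gripper_width': 85.37284441161557}
```

View pics/scene0.png

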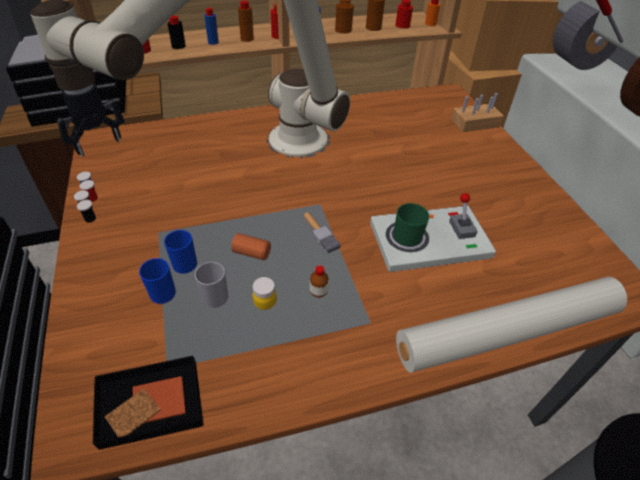

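View pics/top0.png

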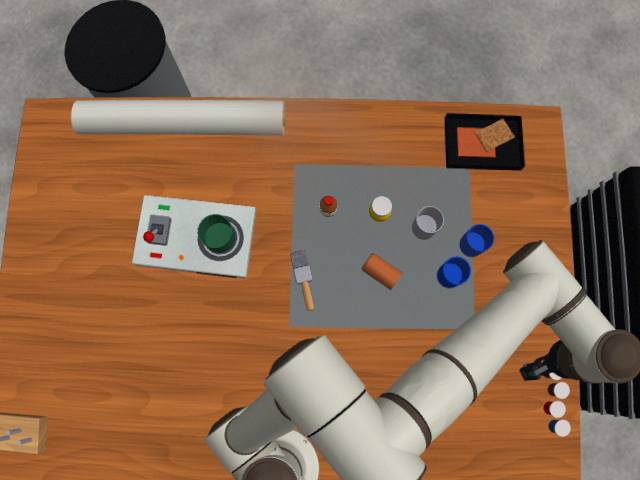

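```bash
python3 - <<'E'
from h import *
A=cv2.imread('pics/scene0.png');B=cv2.imread('pics/top0.png')
f=lambda I,x,y,w,h,s:cv2.resize(I[y:y+h,x:x+w],None,fx=s,fy=s,interpolation=2)
a=f(A,135,205,150,110,2.6);b=f(B,340,190,150,110,2.6);c=f(A,365,185,150,110,2.6);e=f(B,120,180,150,110,2.6)
cv2.imwrite('pics/c1.png',np.vstack([np.hstack([a,b]),np.hstack([c,e])]))
for n in('scene','top'):
    d=grab(n);I=cv2.cvtColor(d['image'],cv2.COLOR_RGB2HSV)
    win={'scene':(230,225,280,265),'top':(350,245,412,295)}[n]
    x0,y0,x1,y1=win;m=np.zeros(I.shape[:2],np.uint8)
    m[y0:y1,x0:x1]=((I[y0:y1,x0:x1,0]<16)&(I[y0:y1,x0:x1,1]>110)).astype(np.uint8)
    c=max(cv2.findContours(m,0,2)[0],key=cv2.contourArea);r=cv2.minAreaRect(c);print(n,cv2.contourArea(c),r);bp=cv2.boxPoints(r)
    print(bp.round(1).tolist()); print(onplane(d,[r[0]],26).round(1), onplane(d,bp,26).round(1).tolist())
    # red ball
    for k in ['ball']:
        m=(((I[...,0]<6)|(I[...,0]>174))&(I[...,1]>190)&(I[...,2]>120)).astype(np.uint8)
        for c in cv2.findContours(m,0,2)[0]:
            if cv2.contourArea(c)>12: print('red',cv2.contourArea(c),cv2.minEnclosingCircle(c))
    g=((I[...,0]>50)&(I[...,0]<95)&(I[...,1]>120)&(I[...,2]<150)).astype(np.uint8)
    for c in cv2.findContours(g,0,2)[0]:
        if cv2.contourArea(c)>100: print('green',cv2.contourArea(c),cv2.boundingRect(c))
E
```

```text
scene 654.5 ((250.48341369628906, 246.06227111816406), (38.32731628417969, 19.19586753845215), 14.931416511535645)
[[229.5, 250.39999389648438], [234.39999389648438, 231.89999389648438], [271.5, 241.6999969482422], [266.5, 260.29998779296875]]
[[ 476.6 -246.1   26. ]] [[478.2, -300.4, 26.0], [415.5, -278.2, 26.0], [475.1, -190.8, 26.0], [534.3, -215.8, 26.0]]
red 35.5 ((318.80767822265625, 270.19232177734375), 4.731044769287109)
red 42.0 ((464.5, 197.0), 4.609872341156006)
red 14.5 ((273.5, 11.5), 2.9155757427215576)
green 958.0 (394, 205, 34, 41)
top 708.0 ((381.2413635253906, 270.6034240722656), (36.72136688232422, 20.601045608520508), 34.50851821899414)
[[360.29998779296875, 268.70001220703125], [371.8999938964844, 251.6999969482422], [402.20001220703125, 272.5], [390.5, 289.5]]
[[ 481.1 -245.4   26. ]] [[484.9, -193.7, 26.0], [528.0, -222.4, 26.0], [477.1, -297.3, 26.0], [434.6, -268.3, 26.0]]
red 25.5 ((155.89999389648438, 254.5), 5.1245574951171875)
red 58.0 ((148.5, 236.0), 4.924529075622559)
red 43.5 ((328.8636474609375, 199.9545440673828), 4.371771335601807)
green 990.0 (198, 215, 37, 38)
```

View pics/c1.png

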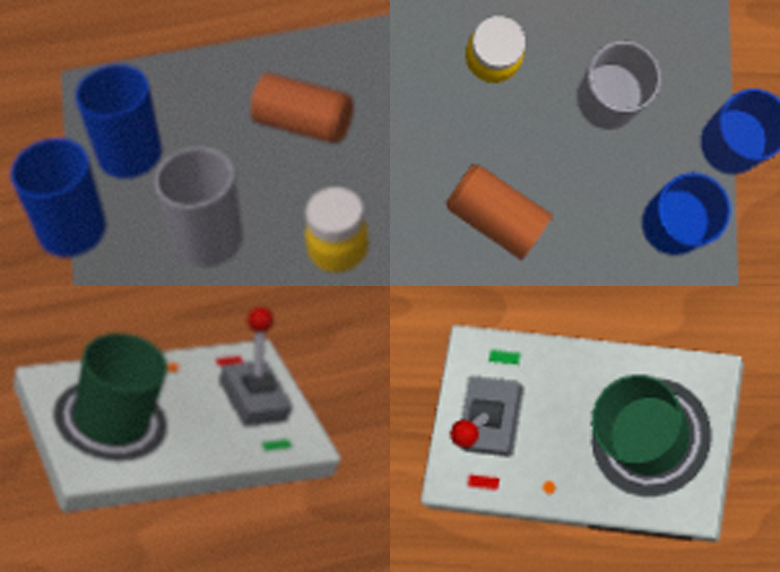

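```bash
python3 - <<'E'
from h import *
A=cv2.imread('pics/scene0.png');B=cv2.imread('pics/top0.png')
f=lambda I,x,y,w,h,s:cv2.resize(I[y:y+h,x:x+w],None,fx=s,fy=s,interpolation=cv2.INTER_CUBIC)
cv2.imwrite('pics/c2.png',np.vstack([np.hstack([f(A,225,222,55,45,7),f(B,355,245,55,45,7)]),np.hstack([f(A,185,255,55,55,5.1)[:275,:],np.zeros((275,770-281,3),np.uint8)])]))
H=cv2.cvtColor(B,cv2.COLOR_BGR2HSV);HA=cv2.cvtColor(A,cv2.COLOR_BGR2HSV)
print('top mat',H[240,400],'rim row221',[H[221,x].tolist() for x in range(410,450,2)])
print('top col429',[H[y,429].tolist() for y in range(200,242,2)])
print('sc row275',[HA[275,x].tolist() for x in range(190,234,2)])
g=((H[...,1]<45)&(H[...,2]>175)).astype(np.uint8);g[:150]=0;g[300:]=0;g[:,270:]=0
g=cv2.morphologyEx(g,cv2.MORPH_CLOSE,np.ones((9,9)))
c=max(cv2.findContours(g,0,2)[0],key=cv2.contourArea);print(cv2.contourArea(c),cv2.minAreaRect(c),cv2.approxPolyDP(cv2.convexHull(c),6,True).reshape(-1,2).tolist())
E
```

```text
Traceback (most recent call last):
ValueError: all the input array dimensions except for the concatenation axis must match exactly, but along dimension 1, the array at index 0 has size 770 and the array at index 1 has size 769
```

```bash
python3 - <<'E'
from h import *
A=cv2.imread('pics/scene0.png');B=cv2.imread('pics/top0.png')
f=lambda I,x,y,w,h,s:cv2.resize(I[y:y+h,x:x+w],None,fx=s,fy=s,interpolation=cv2.INTER_CUBIC)
cv2.imwrite('pics/c2.png',np.hstack([f(A,225,222,55,45,7),f(B,355,245,55,45,7)]))
H=cv2.cvtColor(B,cv2.COLOR_BGR2HSV);HA=cv2.cvtColor(A,cv2.COLOR_BGR2HSV)
print('top mat',H[240,400],'rim row221',[H[221,x].tolist() for x in range(410,450,2)])
print('top col429',[H[y,429].tolist() for y in range(200,242,2)])
print('sc row275',[HA[275,x].tolist() for x in range(190,234,2)])
g=((H[...,1]<45)&(H[...,2]>175)).astype(np.uint8);g[:150]=0;g[300:]=0;g[:,270:]=0
g=cv2.morphologyEx(g,cv2.MORPH_CLOSE,np.ones((9,9)))
c=max(cv2.findContours(g,0,2)[0],key=cv2.contourArea);print(cv2.contourArea(c),cv2.minAreaRect(c),cv2.approxPolyDP(cv2.convexHull(c),6,True).reshape(-1,2).tolist())
E
```

```text
top mat [102  11 117] rim row221 [[90, 9, 114], [83, 9, 109], [135, 7, 73], [116, 16, 109], [125, 10, 147], [130, 18, 166], [128, 17, 161], [133, 12, 155], [131, 18, 160], [126, 16, 158], [129, 16, 155], [123, 14, 159], [127, 15, 156], [132, 18, 72], [135, 13, 76], [128, 14, 74], [132, 14, 88], [90, 6, 120], [75, 5, 112], [98, 9, 113]]
top col429 [[130, 7, 113], [105, 4, 114], [90, 2, 114], [124, 13, 152], [143, 13, 78], [130, 10, 77], [150, 10, 74], [150, 11, 72], [133, 13, 140], [120, 13, 153], [127, 15, 154], [123, 15, 156], [131, 13, 158], [130, 15, 158], [129, 16, 157], [128, 18, 159], [128, 18, 156], [165, 7, 70], [128, 13, 77], [120, 11, 94], [84, 11, 115]]
sc row275 [[150, 3, 101], [102, 13, 102], [130, 13, 121], [146, 21, 84], [140, 12, 65], [90, 4, 70], [150, 4, 68], [140, 22, 71], [126, 18, 72], [135, 13, 76], [125, 18, 84], [132, 15, 85], [124, 19, 96], [135, 21, 96], [125, 14, 106], [124, 16, 110], [140, 13, 121], [135, 11, 96], [102, 13, 99], [120, 10, 104], [120, 10, 100], [150, 5, 104]]
7616.0 ((193.3075714111328, 234.58407592773438), (114.5687484741211, 69.9992904663086), 6.927217483520508) [[144, 196], [254, 207], [244, 276], [133, 262]]
```

View pics/c2.png

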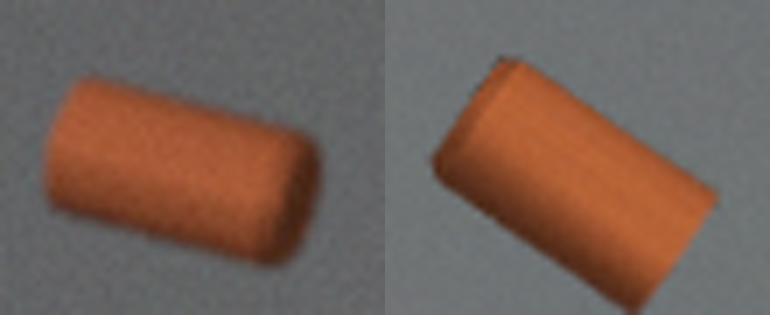

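```bash
cat >> h.py <<'E'
from scipy.optimize import least_squares
def rimfit(d,mask,win,z,r):
    """far-side rim arc of the biggest blob in win, circle of known radius on plane z"""
    x0,y0,x1,y1=win;m=np.zeros(mask.shape,np.uint8);m[y0:y1,x0:x1]=mask[y0:y1,x0:x1]
    m=cv2.morphologyEx(m,cv2.MORPH_CLOSE,np.ones((5,5)));m=cv2.morphologyEx(m,cv2.MORPH_OPEN,np.ones((3,3)))
    c=max(cv2.findContours(m,0,cv2.CHAIN_APPROX_NONE)[0],key=cv2.contourArea).reshape(-1,2).astype(float)
    c0=c.mean(0);c=c+0.5*(c-c0)/np.linalg.norm(c-c0,axis=1)[:,None]
    P=onplane(d,c,z)[:,:2];u=P.mean(0)-d['e'][:2];u/=np.linalg.norm(u)
    q=P.mean(0)+0
    for _ in range(6):
        k=(P-q)@u>-0.1*r; s=least_squares(lambda v:np.hypot(*(P[k]-v[:2]).T)-r,q,loss='soft_l1');q=s.x
    res=np.hypot(*(P[k]-q).T)-r; s2=least_squares(lambda v:np.hypot(*(P[k]-v[:2]).T)-v[2],[*q,r])
    return q.round(1),'rms',res.std().round(2),'free r',s2.x.round(1),k.sum()
def masks(d):
    H=cv2.cvtColor(d['image'],cv2.COLOR_RGB2HSV).astype(int);h,s,v=H[...,0],H[...,1],H[...,2]
    return dict(green=(h>50)&(h<95)&(s>90)&(v<150), copper=(h<16)&(s>110), dark=(v<98)|(v>135),sc=(v<92)|(v>113)|((h>118)&(s>9)))
E
python3 - <<'E'
from h import *
t=grab('top');s=grab('scene');mt=masks(t);ms=masks(s);u=lambda m:m.astype(np.uint8)
print('steel top',rimfit(t,u(mt['dark']),(405,198,455,245),92,34))
print('steel sc',rimfit(s,cv2.medianBlur(u(ms['sc']),3),(187,255,235,312),92,34))
print('green top',rimfit(t,u(mt['green']),(190,205,245,262),115,41.5))
print('green sc',rimfit(s,u(ms['green']),(385,195,435,252),115,41.5))
# warmer top corners
H=cv2.cvtColor(t['image'],cv2.COLOR_RGB2HSV)
c=onplane(t,[[144,196],[254,206.5],[247.5,276],[133,262]],35);print(c.round(1).tolist(),[np.linalg.norm(c[i]-c[i-1]).round(1) for i in range(4)])
# ball two-view triangulation
a,b=[148.5,236],[464.5,197]
r1,r2=ray(t,[a])[0],ray(s,[b])[0]
k=np.linalg.lstsq(np.c_[r1,-r2],s['e']-t['e'],rcond=None)[0];p,q=t['e']+r1*k[0],s['e']+r2*k[1];print('ball',p,q)
print('marks g,r at z35',onplane(t,[[164,207.5],[155.9,255]],35).round(1).tolist())
for n,px,z in(('jar',(381,207),60),('bottle',(328.5,202),85)):print(n,onplane(t,[px],z).round(1))
print('brush',onplane(t,[(292,252),(311,250),(308,308)],10).round(1).tolist())
print('blue',onplane(t,[(480,238),(456,271)],92).round(1).tolist())
E
```

```text
steel top (array([ 597.9, -356.4]), 'rms', np.float64(0.64), 'free r', array([ 598. , -356.5,   33.9]), np.int64(42))
steel sc (array([ 571.4, -377.9]), 'rms', np.float64(9.97), 'free r', array([ 573.4, -380.1,   33.7]), np.int64(54))
green top (array([553.1, 154.7]), 'rms', np.float64(0.74), 'free r', array([553.1, 154.7,  41.5]), np.int64(52))
green sc (array([556.2, 152.8]), 'rms', np.float64(1.79), 'free r', array([552.8, 155.1,  38.2]), np.int64(40))
[[658.7, 357.4, 35.0], [635.8, 73.9, 35.0], [460.0, 82.3, 35.0], [488.0, 371.2, 35.0]] [np.float64(171.3), np.float64(284.5), np.float64(176.0), np.float64(290.2)]
ball [536.10614141 309.81741729 124.96981779] [535.76922848 309.0635287  124.67374126]
marks g,r at z35 [[629.3, 302.7, 35.0], [507.1, 314.0, 35.0]]
jar [[ 634.  -241.9   60. ]]
bottle [[ 637.2 -112.1   85. ]]
brush [[526.5, -23.6, 10.0], [532.5, -71.0, 10.0], [387.3, -66.9, 10.0]]
blue [[553.5, -477.9, 92.0], [472.5, -416.9, 92.0]]
```

Request:
play_rows --pt "14.6 21.3 -5.5 0 0 0.525" --pt "14.6 21.3 -5.5 0 0 0.525" --pt "14.6 21.3 -5.5 0 0 0.525" --pt "14.6 21.3 -5.5 0 0 0.525" --pt "14.6 21.3 -5.5 0 0 0.525" --pt "14.6 21.3 -5.5 0 0 0.525" --pt "14.6 21.3 -5.5 0 0 0.525" --pt "14.6 21.3 -5.5 0 0 0.525" --pt "14.6 21.3 -5.5 0 0 0.525" --pt "14.6 21.3 -5.5 0 0 0.525" --pt "0 0 0 0 0 0" --gripper 1

```text
clock: 1.27
position: [410.1, -351.2, 200.4]
ee_rot: [-0.475, 0.88, 0.001, -0.0]
contact_force: [-0.8, -0.5, -0.1]
gripper_width: 85.7
grasp_force: 0.0
```

Request:
play_rows --pt "0 0 -7 0.78 -0.52 0" --pt "0 0 -7 0.78 -0.52 0" --pt "0 0 -7 0.78 -0.52 0" --pt "0 0 -7 0.78 -0.52 0" --pt "0 0 -7 0.78 -0.52 0" --pt "0 0 -7 0.78 -0.52 0" --pt "0 0 -7 0.78 -0.52 0" --pt "0 0 -7 0.78 -0.52 0" --pt "0 0 0 0 0 0" --pt "0 0 0 0 0 0" --pt "0 0 0 0 0 0"

```text
clock: 2.18
position: [408.7, -354.5, 145.7]
ee_rot: [-0.436, 0.815, 0.18, 0.337]
contact_force: [0.6, -0.4, 0.3]
gripper_width: 85.4
grasp_force: 0.0
```

```bash
cat > st.py <<'E'
from h import *
import sys
s=read_state();R=Rot.from_quat(s['ee_rot']).as_matrix()
print('t',s['clock'],'p',s['position'].round(1),'y',R[:,1].round(3),'z',R[:,2].round(3),'j',s['joints'].round(2),'w',round(s['gripper_width'],1),'F',s['contact_force'].round(1))
E
python3 - <<'E'
exec(open('st.py').read())
a=np.array([-.555,-.832,0]);t=-.707*a+[0,0,-.707]
print('goal z',t,'to go grasp',np.array([472.9,-258,26])-4*t-s['position'])
E
```

```text
t 2.1833 p [ 408.7 -354.5  145.7] y [-0.832  0.554 -0.001] z [ 0.392  0.587 -0.709] j [-0.85  0.52 -0.02 -0.77 -1.36  0.56] w 85.4 F [ 0.6 -0.4  0.3]
goal z [ 0.392385  0.588224 -0.707   ] to go grasp [  62.65417905   94.17863642 -116.88877665]
```

Request:
play_rows --pt "6.3 9.4 -11.7 0 0 0" --pt "6.3 9.4 -11.7 0 0 0" --pt "6.3 9.4 -11.7 0 0 0" --pt "6.3 9.4 -11.7 0 0 0" --pt "6.3 9.4 -11.7 0 0 0" --pt "6.3 9.4 -11.7 0 0 0" --pt "6.3 9.4 -11.7 0 0 0" --pt "6.3 9.4 -11.7 0 0 0" --pt "6.2 9.4 -11.7 0 0 0" --pt "6.1 9.6 -11.6 0 0 0" --pt "0 0 0 0 0 0" --pt "0 0 0 0 0 0"

```text
clock: 3.18
position: [471.6, -259.1, 28.3]
ee_rot: [-0.437, 0.814, 0.181, 0.337]
contact_force: [0.4, -0.2, 0.3]
gripper_width: 85.4
grasp_force: 0.0
```

```bash
python3 - <<'E'
exec(open('st.py').read())
f=lambda I,x,y,w,h,s:cv2.resize(I[y:y+h,x:x+w],None,fx=s,fy=s,interpolation=2)
A=grab('scene')['image'][:,:,::-1];B=grab('top')['image'][:,:,::-1]
cv2.imwrite('pics/c3.png',np.hstack([f(A,150,150,160,180,2.4),f(B,330,190,160,180,2.4)]))
E
```

```text
t 3.1833 p [ 471.6 -259.1   28.3] y [-0.834  0.552 -0.   ] z [ 0.39   0.589 -0.708] j [-0.68  0.65 -0.14 -0.91 -1.1   0.67] w 85.4 F [ 0.4 -0.2  0.3]
```

View pics/c3.png

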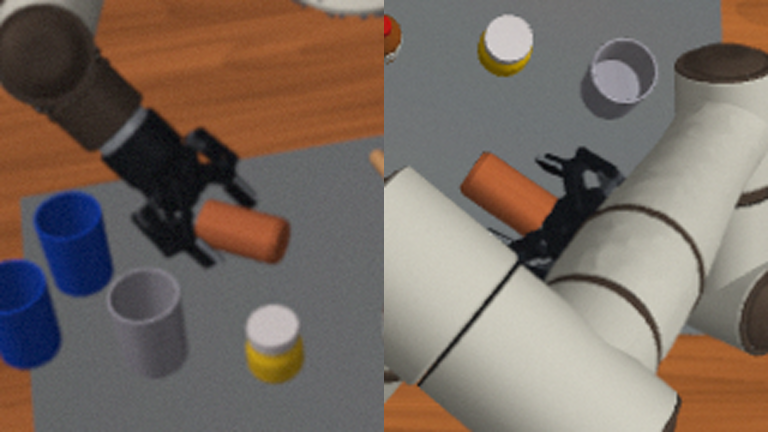

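The fingers straddle the cup (scene crop, cup around (245,230)) and clear the blue and steel pots. Closing now.

Request:
play_rows --pt "0 0 0 0 0 0" --pt "0 0 0 0 0 0" --pt "0 0 0 0 0 0" --pt "0 0 0 0 0 0" --pt "0 0 0 0 0 0" --pt "0 0 0 0 0 0" --pt "0 0 0 0 0 0" --pt "0 0 0 0 0 0" --pt "0 0 0 0 0 0" --pt "0 0 0 0 0 0" --gripper 0

```text
clock: 4.12
position: [471.3, -260.6, 29.3]
ee_rot: [-0.437, 0.814, 0.18, 0.338]
contact_force: [-2.6, -2.1, 5.6]
gripper_width: 51.2
grasp_force: 62.4
```

Request:
play_rows --pt "0 0 10 0 0 0" --pt "0 0 10 0 0 0" --pt "0 0 10 0 0 0" --pt "0 0 10 0 0 0" --pt "0 0 10 0 0 0" --pt "0 0 10 0 0 0" --pt "0 0 0 0 0 0" --pt "0 0 0 0 0 0"

```text
clock: 4.78
position: [471.7, -260.0, 89.3]
ee_rot: [-0.437, 0.814, 0.18, 0.338]
contact_force: [0.1, 0.0, -1.5]
gripper_width: 51.4
grasp_force: 62.7
```

Request:
play_rows --pt "0 0 2 -0.78 0.52 0" --pt "0 0 2 -0.78 0.52 0" --pt "0 0 2 -0.78 0.52 0" --pt "0 0 2 -0.78 0.52 0" --pt "0 0 0 -0.78 0.52 0" --pt "0 0 0 -0.78 0.52 0" --pt "0 0 0 -0.78 0.52 0" --pt "0 0 0 -0.78 0.52 0" --pt "0 0 0 -0.78 0.52 0" --pt "0 0 0 -0.78 0.52 0" --pt "0 0 0 -0.78 0.52 0" --pt "0 0 0 -0.78 0.52 0" --pt "0 0 0 -0.78 0.52 0" --pt "0 0 0 -0.78 0.52 0" --pt "0 0 0 -0.78 0.52 0" --pt "0 0 0 -0.78 0.52 0" --pt "0 0 0 0 0 0" --pt "0 0 0 0 0 0" --pt "0 0 0 0 0 0"

```text
clock: 6.37
position: [471.1, -259.9, 96.1]
ee_rot: [-0.436, 0.815, -0.18, -0.337]
contact_force: [-0.1, 0.1, -0.8]
gripper_width: 51.3
grasp_force: 62.7
```

```bash
python3 - <<'E'
exec(open('st.py').read())
f=lambda I,x,y,w,h,s:cv2.resize(I[y:y+h,x:x+w],None,fx=s,fy=s,interpolation=2)
A=grab('scene')['image'][:,:,::-1];B=grab('top')['image'][:,:,::-1]
cv2.imwrite('pics/c4.png',np.hstack([f(A,150,120,160,180,2.4),f(B,310,170,160,180,2.4)]))
E
```

```text
t 6.3667 p [ 471.1 -259.9   96.1] y [-0.832  0.555  0.001] z [-0.392 -0.587 -0.708] j [ 0.04  0.58 -0.58  0.71 -1.07 -1.19] w 51.3 F [-0.1  0.1 -0.8]
```

View pics/c4.png

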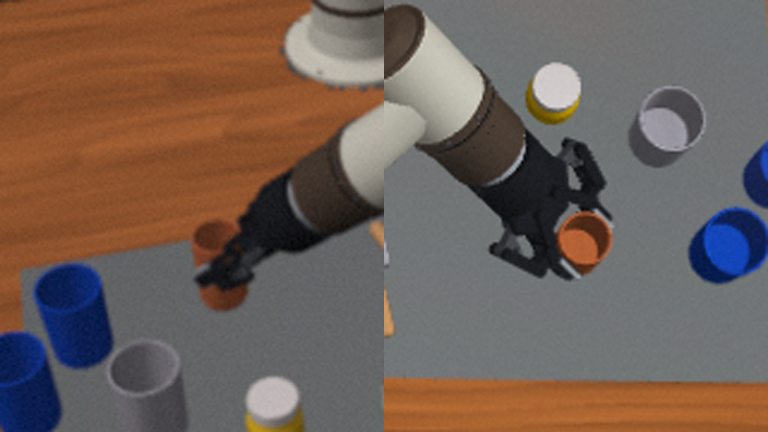

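Cup held upright, mouth up (top crop (583,240)). Lowering it.

Request:
play_rows --pt "0 0 -5 0 0 0" --pt "0 0 -5 0 0 0" --pt "0 0 -5 0 0 0" --pt "0 0 -5 0 0 0" --pt "0 0 -4 0 0 0" --pt "0 0 -2 0 0 0" --pt "0 0 -1 0 0 0" --pt "0 0 -1 0 0 0" --pt "0 0 -1 0 0 0" --pt "0 0 0 0 0 0" --pt "0 0 0 0 0 0"

```text
clock: 7.38
position: [471.5, -259.8, 67.5]
ee_rot: [-0.436, 0.814, -0.18, -0.337]
contact_force: [0.1, 0.4, -1.3]
gripper_width: 51.5
grasp_force: 62.7
```

Request:
play_rows --pt "0 0 -1 0 0 0" --pt "0 0 -1 0 0 0" --pt "0 0 0 0 0 0"

```text
clock: 7.63
position: [471.4, -259.9, 65.3]
ee_rot: [-0.436, 0.814, -0.18, -0.337]
contact_force: [-0.0, 0.8, -1.7]
gripper_width: 50.9
grasp_force: 62.7
```

Request:
play_rows --pt "0 0 -1 0 0 0" --pt "0 0 -1 0 0 0" --pt "0 0 0 0 0 0"

```text
clock: 7.88
position: [471.5, -260.0, 64.0]
ee_rot: [-0.436, 0.814, -0.181, -0.338]
contact_force: [-0.8, 1.4, 3.1]
gripper_width: 51.5
grasp_force: 62.9
```

Request:
play_rows --pt "0 0 -0.5 0 0 0" --pt "0 0 -0.5 0 0 0" --pt "0 0 0 0 0 0"

```text
clock: 8.13
position: [471.4, -260.0, 64.0]
ee_rot: [-0.436, 0.814, -0.181, -0.338]
contact_force: [-0.8, 4.7, 8.0]
gripper_width: 51.4
grasp_force: 63.2
```

Request:
play_rows --pt "0 0 0 0 0 0" --pt "0 0 0 0 0 0" --pt "0 0 0 0 0 0" --pt "0 0 0 0 0 0" --pt "0 0 0 0 0 0" --pt "0 0 0 0 0 0" --pt "0 0 0 0 0 0" --pt "0 0 0 0 0 0" --gripper 1

```text
clock: 8.8
position: [471.4, -259.9, 62.3]
ee_rot: [-0.436, 0.814, -0.18, -0.337]
contact_force: [-0.6, -0.5, -0.0]
gripper_width: 85.7
grasp_force: 0.0
```

Request:
play_rows --pt "2 3 3.5 0 0 0" --pt "4 6 7 0 0 0" --pt "5 7.5 9 0 0 0" --pt "5 7.5 9 0 0 0" --pt "5 7.5 9 0 0 0" --pt "5 7.5 9 0 0 0" --pt "5 7.5 9 0 0 0" --pt "5 7.5 9 0 0 0" --pt "5 7.5 9 0 0 0" --pt "5 7.5 9 0 0 0" --pt "5 7.5 9 0 0 0" --pt "5 7.5 9 0 0 0" --pt "0 0 20 0 0 0" --pt "0 0 20 0 0 0" --pt "0 0 0 0 0 0"

```text
clock: 10.05
position: [529.6, -174.8, 207.0]
ee_rot: [-0.436, 0.815, -0.182, -0.334]
contact_force: [0.1, 0.7, -0.6]
gripper_width: 85.1
grasp_force: 0.0
```

```bash
python3 - <<'E'
exec(open('st.py').read())
t=grab('top');s=grab('scene');u=lambda m:m.astype(np.uint8)
mt=masks(t);ms=masks(s)
print('cup top',rimfit(t,u(mt['copper']),(355,220,412,310),90,26))
print('cup sc',rimfit(s,u(ms['copper']),(215,190,275,265),90,26))
print('steel top',rimfit(t,u(mt['dark']),(405,198,455,245),92,34))
f=lambda I,x,y,w,h,s:cv2.resize(I[y:y+h,x:x+w],None,fx=s,fy=s,interpolation=2)
cv2.imwrite('pics/c5.png',np.hstack([f(s['image'][:,:,::-1],150,120,160,180,2.4),f(t['image'][:,:,::-1],310,170,160,180,2.4)]))
E
```

```text
t 10.05 p [ 529.6 -174.8  207. ] y [-0.833  0.553 -0.005] z [-0.386 -0.589 -0.71 ] j [ 0.2   0.51 -0.32  0.54 -1.38 -1.06] w 85.1 F [ 0.1  0.7 -0.6]
cup top (array([ 470.2, -263.3]), 'rms', np.float64(0.58), 'free r', array([ 470.7, -263.6,   25.5]), np.int64(31))
cup sc (array([ 339.2, -242.4]), 'rms', np.float64(22.14), 'free r', array([ 828.5, -345.3,  515. ]), np.int64(66))
steel top (array([ 597.9, -356.4]), 'rms', np.float64(0.64), 'free r', array([ 598. , -356.5,   33.9]), np.int64(42))
```

View pics/c5.png

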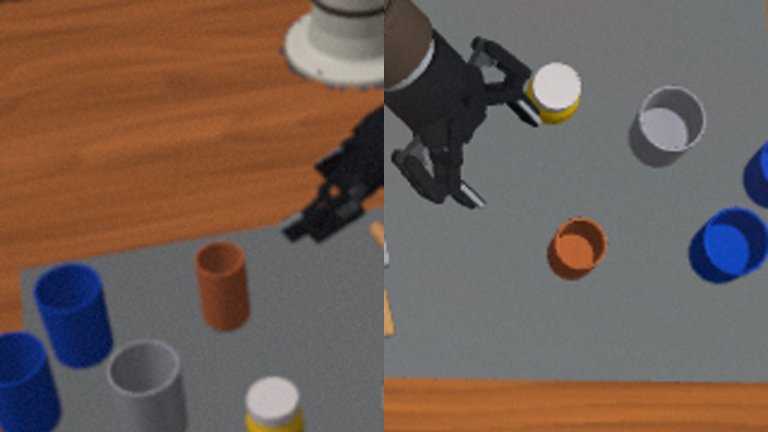

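Request:
play_rows --pt "0 0 3 0.78 -0.52 0" --pt "0 0 3 0.78 -0.52 0" --pt "0 0 3 0.78 -0.52 0" --pt "0 0 3 0.78 -0.52 0" --pt "0 0 3 0.78 -0.52 0" --pt "0 0 3 0.78 -0.52 0" --pt "0 0 0 0.78 -0.52 0" --pt "0 0 0 0.78 -0.52 0" --pt "6.8 -18.2 0 0 0 0.27" --pt "6.8 -18.2 0 0 0 0.27" --pt "6.8 -18.2 0 0 0 0.27" --pt "6.8 -18.2 0 0 0 0.27" --pt "6.8 -18.2 0 0 0 0.27" --pt "6.8 -18.2 0 0 0 0.27" --pt "6.8 -18.2 0 0 0 0.27" --pt "6.8 -18.2 0 0 0 0.27" --pt "6.8 -18.2 0 0 0 0.27" --pt "6.8 -18.2 0 0 0 0.27" --pt "0 0 0 0 0 0" --pt "0 0 0 0 0 0"

```text
clock: 11.82
position: [595.0, -358.1, 219.1]
ee_rot: [-0.591, 0.807, 0.001, -0.001]
contact_force: [0.4, 0.1, 0.1]
gripper_width: 85.2
grasp_force: 0.0
```

```bash
python3 st.py
```

```text
t 11.8167 p [ 595.  -358.1  219.1] y [-0.954  0.301  0.003] z [-0.003  0.002 -1.   ] j [-0.31  0.53  0.15 -0.   -1.19  0.  ] w 85.2 F [0.4 0.1 0.1]
```

Request:
play_rows --pt "1.5 0.8 -10 0 0 0" --pt "1.5 0.8 -15 0 0 0" --pt "0 0 -15 0 0 0" --pt "0 0 -15 0 0 0" --pt "0 0 -15 0 0 0" --pt "0 0 -10 0 0 0" --pt "0 0 0 0 0 0" --pt "0 0 0 0 0 0"

```text
clock: 12.48
position: [598.2, -355.6, 140.4]
ee_rot: [-0.592, 0.806, 0.001, -0.0]
contact_force: [0.8, 1.6, 0.5]
gripper_width: 85.8
grasp_force: 0.0
```

```bash
python3 st.py
```

```text
t 12.4833 p [ 598.2 -355.6  140.4] y [-0.954  0.299  0.001] z [-0.001  0.    -1.   ] j [-0.3   0.59  0.05  0.   -1.03  0.  ] w 85.8 F [0.8 1.6 0.5]
```

Request:
play_rows --pt "-0.2 -0.7 -10 0 0 0" --pt "0 0 -12 0 0 0" --pt "0 0 -12 0 0 0" --pt "0 0 -10 0 0 0" --pt "0 0 0 0 0 0" --pt "0 0 0 0 0 0"

```text
clock: 12.98
position: [597.7, -356.9, 95.5]
ee_rot: [-0.592, 0.806, 0.001, -0.001]
contact_force: [-0.5, 0.3, -0.1]
gripper_width: 85.3
grasp_force: 0.0
```

Request:
play_rows --pt "0 0 0 0 0 0" --pt "0 0 0 0 0 0" --pt "0 0 0 0 0 0" --pt "0 0 0 0 0 0" --pt "0 0 0 0 0 0" --pt "0 0 0 0 0 0" --pt "0 0 0 0 0 0" --pt "0 0 0 0 0 0" --gripper 0

```text
clock: 13.65
position: [598.7, -357.4, 98.4]
ee_rot: [-0.592, 0.806, -0.001, 0.0]
contact_force: [-2.2, 0.1, 6.5]
gripper_width: 66.2
grasp_force: 67.3
```

```bash
python3 - <<'E'
exec(open('st.py').read())
f=lambda I,x,y,w,h,s:cv2.resize(I[y:y+h,x:x+w],None,fx=s,fy=s,interpolation=2)
A=grab('scene')['image'][:,:,::-1]
cv2.imwrite('pics/c6.png',f(A,160,210,100,110,5))
E
```

```text
t 13.65 p [ 598.7 -357.4   98.4] y [-0.954  0.299 -0.002] z [ 0.002 -0.001 -1.   ] j [-0.31  0.63  0.01  0.   -0.95  0.  ] w 66.2 F [-2.2  0.1  6.5]
```

View pics/c6.png

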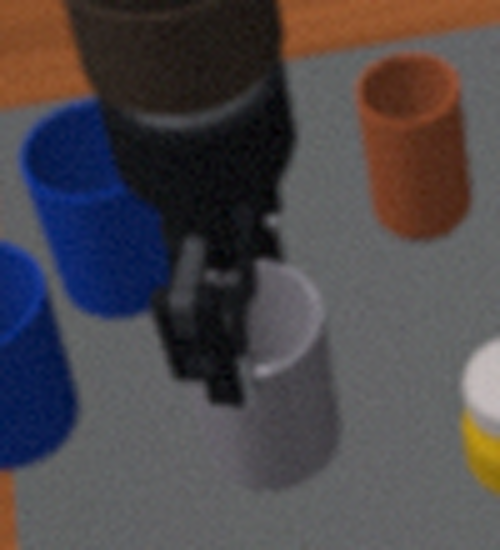

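Finger grips the steel rim near (235,350) with its tip about 20 mm below the rim, the copper cup stands free. Lifting and carrying to the warmer.

Request:
play_rows --pt "0 0 5 0 0 0" --pt "0 0 10 0 0 0" --pt "0 0 15 0 0 0" --pt "0 0 15 0 0 0" --pt "0 0 15 0 0 0" --pt "0 0 15 0 0 0" --pt "0 0 15 0 0 0" --pt "0 0 15 0 0 0" --pt "0 0 15 0 0 0" --pt "0 0 15 0 0 0" --pt "0 0 10 0 0 0" --pt "0 0 5 0 0 0" --pt "0 0 0 0 0 0"

```text
clock: 14.78
position: [598.6, -357.0, 248.1]
ee_rot: [-0.592, 0.806, -0.001, 0.001]
contact_force: [0.5, -0.2, -2.3]
gripper_width: 66.1
grasp_force: 67.2
```

Request:
play_rows --pt "-1 10 0 0 0 0" --pt "-2 20 0 0 0 0" --pt "-2.5 29 0 0 0 0" --pt "-2.5 29 0 0 0 0" --pt "-2.5 29 0 0 0 0" --pt "-2.5 29 0 0 0 0" --pt "-2.5 29 0 0 0 0" --pt "-2.5 29 0 0 0 0" --pt "-2.5 29 0 0 0 0" --pt "-2.5 29 0 0 0 0" --pt "-2.5 29 0 0 0 0" --pt "-2.5 29 0 0 0 0" --pt "-2.5 29 0 0 0 0" --pt "-2.5 29 0 0 0 0" --pt "-2.5 29 0 0 0 0" --pt "-2.5 29 0 0 0 0" --pt "-2.5 29 0 0 0 0" --pt "-2.5 29 0 0 0 0" --pt "-2 17 0 0 0 0" --pt "0 0 0 0 0 0"

```text
clock: 16.45
position: [551.9, 157.4, 245.5]
ee_rot: [-0.593, 0.805, 0.001, -0.001]
contact_force: [0.5, 0.1, -2.3]
gripper_width: 65.6
grasp_force: 67.3
```

Request:
play_rows --pt "0 0 0 0 0 0" --pt "0 0 0 0 0 0" --pt "0 0 0 0 0 0"

```text
clock: 16.7
position: [552.8, 153.3, 246.4]
ee_rot: [-0.591, 0.806, 0.0, -0.001]
contact_force: [-0.5, -0.1, -2.6]
gripper_width: 66.2
grasp_force: 67.2
```

```bash
cp pics/c1.png /tmp/x.png; python3 - <<'E'
exec(open('st.py').read())
f=lambda I,x,y,w,h,s:cv2.resize(I[y:y+h,x:x+w],None,fx=s,fy=s,interpolation=2)
t=grab('top');sc=grab('scene');save(t,'t7.png');save(sc,'s7.png')
u=lambda m:m.astype(np.uint8);print('green',rimfit(t,u(masks(t)['green']),(190,205,245,262),115,41.5))
P=np.r_[s['position'][:2],s['position'][2]-6]
print('proj rim centre',proj(t,[P]),proj(sc,[P]))
cv2.imwrite('pics/c7.png',np.hstack([f(sc['image'][:,:,::-1],340,100,140,160,2.8),f(t['image'][:,:,::-1],140,160,140,160,2.8)]))
E
```

```text
t 16.7 p [552.8 153.3 246.4] y [-0.954  0.301  0.001] z [-0.001 -0.001 -1.   ] j [ 0.55  0.31 -0.14 -0.   -1.13 -0.86] w 66.2 F [-0.5 -0.1 -2.6]
green (array([523.5, 129.2]), 'rms', np.float64(12.59), 'free r', array([556.7, 156.7,  38.5]), np.int64(79))
proj rim centre [[205.42500901 218.575017  ]] [[421.27132026 174.31520314]]
```

View pics/c7.png

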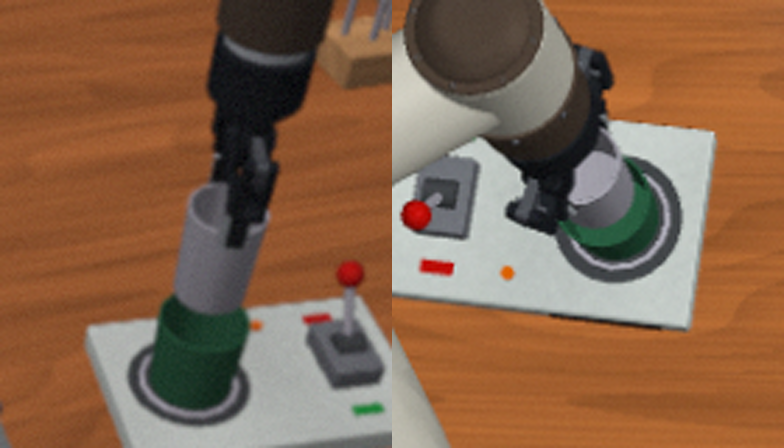

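Request:
play_rows --pt "0.1 1.3 -4 0 0 0" --pt "0 0 -6 0 0 0" --pt "0 0 -6 0 0 0" --pt "0 0 -6 0 0 0" --pt "0 0 -6 0 0 0" --pt "0 0 -6 0 0 0" --pt "0 0 -6 0 0 0" --pt "0 0 -5 0 0 0" --pt "0 0 0 0 0 0"

```text
clock: 17.55
position: [552.7, 155.1, 200.4]
ee_rot: [-0.592, 0.806, 0.0, -0.001]
contact_force: [0.2, 0.1, -2.8]
gripper_width: 65.7
grasp_force: 67.3
```

Request:
play_rows --pt "0 0 -4 0 0 0" --pt "0 0 -5 0 0 0" --pt "0 0 -5 0 0 0" --pt "0 0 -5 0 0 0" --pt "0 0 -5 0 0 0" --pt "0 0 -4 0 0 0" --pt "0 0 0 0 0 0"

```text
clock: 18.13
position: [552.7, 155.1, 172.7]
ee_rot: [-0.592, 0.806, 0.0, -0.001]
contact_force: [0.1, -0.7, -2.3]
gripper_width: 65.7
grasp_force: 67.3
```

Clean so far; 27 mm to go, ending slowly.

Request:
play_rows --pt "0 0 -4 0 0 0" --pt "0 0 -4 0 0 0" --pt "0 0 -4 0 0 0" --pt "0 0 -4 0 0 0" --pt "0 0 -2 0 0 0" --pt "0 0 -2 0 0 0" --pt "0 0 -1 0 0 0" --pt "0 0 0 0 0 0"

```text
clock: 18.8
position: [553.3, 155.3, 152.7]
ee_rot: [-0.592, 0.806, 0.0, -0.0]
contact_force: [0.5, -0.4, -2.3]
gripper_width: 65.6
grasp_force: 67.3
```

Request:
play_rows --pt "0 0 -1 0 0 0" --pt "0 0 -1 0 0 0" --pt "0 0 -1 0 0 0" --pt "0 0 0 0 0 0"

```text
clock: 19.13
position: [553.2, 155.3, 149.7]
ee_rot: [-0.592, 0.806, 0.0, -0.0]
contact_force: [-0.6, -0.6, -1.9]
gripper_width: 65.7
grasp_force: 67.3
```

Request:
play_rows --pt "0 0 -1 0 0 0" --pt "0 0 -1 0 0 0" --pt "0 0 -0.5 0 0 0" --pt "0 0 0 0 0 0"

```text
clock: 19.47
position: [553.2, 155.3, 147.2]
ee_rot: [-0.592, 0.806, 0.0, -0.0]
contact_force: [-0.7, 0.4, -2.9]
gripper_width: 65.8
grasp_force: 67.3
```

Request:
play_rows --pt "0 0 -0.5 0 0 0" --pt "0 0 -0.5 0 0 0" --pt "0 0 -0.5 0 0 0" --pt "0 0 0 0 0 0"

```text
clock: 19.8
position: [553.2, 155.3, 145.8]
ee_rot: [-0.592, 0.806, 0.0, -0.0]
contact_force: [0.3, -0.3, -2.9]
gripper_width: 66.0
grasp_force: 67.3
```

Request:
play_rows --pt "0 0 -0.5 0 0 0" --pt "0 0 -0.5 0 0 0" --pt "0 0 -0.5 0 0 0" --pt "0 0 0 0 0 0"

```text
clock: 20.13
position: [553.4, 155.5, 145.5]
ee_rot: [-0.592, 0.806, -0.0, 0.0]
contact_force: [-2.9, 0.5, 3.8]
gripper_width: 65.9
grasp_force: 68.0
```

Request:
play_rows --pt "0 0 -0.5 0 0 0" --pt "0 0 -0.5 0 0 0" --pt "0 0 0 0 0 0"

```text
clock: 20.38
position: [553.4, 155.6, 145.4]
ee_rot: [-0.592, 0.806, -0.0, 0.001]
contact_force: [-5.7, 1.5, 9.6]
gripper_width: 65.6
grasp_force: 68.5
```

Landed at the predicted height (145.4). Releasing.

Request:
play_rows --pt "0 0 0 0 0 0" --pt "0 0 0 0 0 0" --pt "0 0 0 0 0 0" --pt "0 0 0 0 0 0" --pt "0 0 0 0 0 0" --pt "0 0 0 0 0 0" --gripper 1

```text
clock: 20.88
position: [553.4, 155.3, 143.2]
ee_rot: [-0.592, 0.806, -0.0, -0.0]
contact_force: [0.0, 0.2, -0.6]
gripper_width: 85.4
grasp_force: 0.0
```

Request:
play_rows --pt "0 0 4 0 0 0" --pt "0 0 8 0 0 0" --pt "0 0 12 0 0 0" --pt "0 0 15 0 0 0" --pt "0 0 15 0 0 0" --pt "0 0 15 0 0 0" --pt "-5 -25 15 0 0 0" --pt "-5 -30 5 0 0 0" --pt "-5 -35 0 0 0 0" --pt "-5 -35 0 0 0 0" --pt "-5 -35 0 0 0 0" --pt "-5 -35 0 0 0 0" --pt "-5 -35 0 0 0 0" --pt "-5 -35 0 0 0 0" --pt "-10 -35 0 0 0 0" --pt "-10 -35 0 0 0 0" --pt "-10 -30 0 0 0 0" --pt "-10 -20 0 0 0 0" --pt "-5 -20 0 0 0 0" --pt "0 0 0 0 0 0"

```text
clock: 22.55
position: [467.4, -252.4, 233.3]
ee_rot: [-0.59, 0.807, -0.001, 0.0]
contact_force: [0.2, 0.3, 0.5]
gripper_width: 85.7
grasp_force: 0.0
```

```bash
python3 - <<'E'
exec(open('st.py').read())
t=grab('top');sc=grab('scene');u=lambda m:m.astype(np.uint8);m=masks(t)
print('green',rimfit(t,u(m['green']),(190,205,245,262),115,41.5))
H=cv2.cvtColor(t['image'],cv2.COLOR_RGB2HSV).astype(int)
st=u((H[...,1]<60)&(H[...,2]<190));print('steel nested',rimfit(t,st,(197,205,238,244),139,34))
print('cup',rimfit(t,u(m['copper']),(355,220,412,310),90,26))
f=lambda I,x,y,w,h,s:cv2.resize(I[y:y+h,x:x+w],None,fx=s,fy=s,interpolation=2)
save(t,'t8.png');cv2.imwrite('pics/c8.png',np.hstack([f(sc['image'][:,:,::-1],370,170,100,100,4),f(t['image'][:,:,::-1],170,185,100,100,4)]))
E
```

```text
t 22.55 p [ 467.4 -252.4  233.3] y [-0.953  0.303 -0.001] z [ 0.001 -0.001 -1.   ] j [-0.19  0.24 -0.26  0.   -1.07 -0.12] w 85.7 F [0.2 0.3 0.5]
green (array([499. , 105.5]), 'rms', np.float64(12.19), 'free r', array([-252133.2, -224807.4,  338278.9]), np.int64(69))
steel nested (array([554.7, 158.9]), 'rms', np.float64(4.36), 'free r', array([545.3, 148.7,  45.5]), np.int64(49))
cup (array([ 467.4, -224.8]), 'rms', np.float64(8.52), 'free r', array([ 466.1, -242.8,   14.9]), np.int64(42))
```

View pics/c8.png

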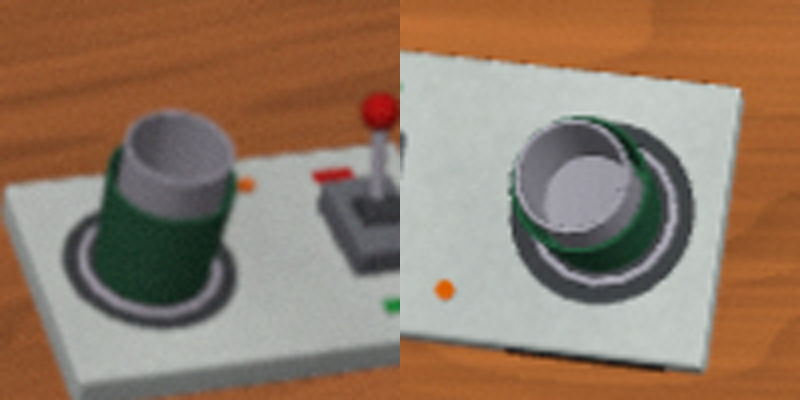

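Steel pot sits upright inside the green one (scene crop rim about (180,150), top crop rim centre about (577,177)). I will check that rim position numerically, then fetch the cup.

```bash
python3 - <<'E'
from h import *
t=grab('top');sc=grab('scene')
print(onplane(t,[(214.2,229.2)],139), proj(t,[[553.4,155.3,139]]))
# rim: bright/dark interior of steel = low saturation, not green, seen against green/white; scene view rim vs green body
for d,win,n in((t,(195,210,234,248),'top'),(sc,(395,190,435,250),'scene')):
    H=cv2.cvtColor(d['image'],cv2.COLOR_RGB2HSV).astype(int)
    m=(((H[...,1]<60)&(H[...,2]<182)) if n=='top' else ((H[...,1]<60))).astype(np.uint8)
    x0,y0,x1,y1=win;q=np.zeros_like(m);q[y0:y1,x0:x1]=m[y0:y1,x0:x1];q=cv2.morphologyEx(q,cv2.MORPH_OPEN,np.ones((3,3)))
    c=max(cv2.findContours(q,0,2)[0],key=cv2.contourArea);print(n,cv2.contourArea(c),cv2.boundingRect(c))
    P=proj(d,[[553.4+34*np.cos(a),155.3+34*np.sin(a),139] for a in np.linspace(0,6.28,40)]);print('expected rim box',P.min(0).round(1),P.max(0).round(1))
E
```

```text
[[552.36984178 151.63601835 139.        ]] [[212.65978806 228.73611979]]
top 746.5 (198, 214, 33, 33)
expected rim box [198.1 214.5] [227.2 243.1]
scene 620.0 (399, 198, 36, 27)
expected rim box [400.6 197.9] [428.3 216.5]
```

Request:
play_rows --pt "1 -4 0 0 0 0" --pt "1 -4 0 0 0 0" --pt "1 -3 0 0 0 0" --pt "0 0 0 0 0 0" --pt "0 0 0 0 0 0"

```text
clock: 23.17
position: [471.5, -260.7, 232.3]
ee_rot: [-0.592, 0.806, 0.0, -0.0]
contact_force: [-0.7, 0.1, -0.6]
gripper_width: 85.5
grasp_force: 0.0
```

```bash
python3 st.py
```

```text
t 23.1667 p [ 471.5 -260.7  232.3] y [-0.954  0.3    0.   ] z [-0.  0. -1.] j [-0.2   0.26 -0.24 -0.   -1.07 -0.1 ] w 85.5 F [-0.7  0.1 -0.6]
```

Request:
play_rows --pt "-0.6 -1.3 -10 0 0 0" --pt "-0.6 -1.4 -18 0 0 0" --pt "0 0 -18 0 0 0" --pt "0 0 -18 0 0 0" --pt "0 0 -18 0 0 0" --pt "0 0 -18 0 0 0" --pt "0 0 -12 0 0 0" --pt "0 0 0 0 0 0" --pt "0 0 0 0 0 0" --pt "0 0 0 0 0 0"

```text
clock: 24.0
position: [470.6, -263.5, 120.9]
ee_rot: [-0.592, 0.806, -0.0, 0.0]
contact_force: [-0.2, -0.4, 0.2]
gripper_width: 85.7
grasp_force: 0.0
```

```bash
python3 st.py
```

```text
t 24.0 p [ 470.6 -263.5  120.9] y [-0.954  0.299 -0.001] z [ 0.001 -0.    -1.   ] j [-0.21  0.38 -0.38  0.   -0.81 -0.09] w 85.7 F [-0.2 -0.4  0.2]
```

Request:
play_rows --pt "0 0 -8 0 0 0" --pt "0 0 -8 0 0 0" --pt "0 0 -5 0 0 0" --pt "0 0 0 0 0 0" --pt "0 0 0 0 0 0"

```text
clock: 24.42
position: [469.9, -263.3, 99.0]
ee_rot: [-0.592, 0.806, 0.0, -0.0]
contact_force: [-0.0, 0.5, -0.9]
gripper_width: 85.3
grasp_force: 0.0
```

Request:
play_rows --pt "0 0 0 0 0 0" --pt "0 0 0 0 0 0" --pt "0 0 0 0 0 0" --pt "0 0 0 0 0 0" --pt "0 0 0 0 0 0" --pt "0 0 0 0 0 0" --pt "0 0 0 0 0 0" --pt "0 0 0 0 0 0" --pt "0 0 0 0 0 0" --pt "0 0 0 0 0 0" --gripper 0

```text
clock: 25.25
position: [470.4, -263.6, 100.2]
ee_rot: [-0.592, 0.806, -0.0, 0.0]
contact_force: [-2.1, 0.2, 6.0]
gripper_width: 48.9
grasp_force: 62.6
```

Request:
play_rows --pt "0 0 5 0 0 0" --pt "0 0 10 0 0 0" --pt "0 0 15 0 0 0" --pt "0 0 18 0 0 0" --pt "0 0 18 0 0 0" --pt "0 0 18 0 0 0" --pt "0 0 18 0 0 0" --pt "0 0 18 0 0 0" --pt "0 0 18 0 0 0" --pt "0 0 18 0 0 0" --pt "0 0 10 0 0 0" --pt "0 0 5 0 0 0" --pt "0 0 0 0 0 0"

```text
clock: 26.33
position: [470.4, -263.4, 271.4]
ee_rot: [-0.592, 0.806, -0.001, 0.001]
contact_force: [-0.0, -0.2, -0.9]
gripper_width: 49.0
grasp_force: 62.4
```

Request:
play_rows --pt "2.8 14 0 0 0 0" --pt "5.5 27.9 0 0 0 0" --pt "5.5 27.9 0 0 0 0" --pt "5.5 27.9 0 0 0 0" --pt "5.5 27.9 0 0 0 0" --pt "5.5 27.9 0 0 0 0" --pt "5.5 27.9 0 0 0 0" --pt "5.5 27.9 0 0 0 0" --pt "5.5 27.9 0 0 0 0" --pt "5.5 27.9 0 0 0 0" --pt "5.5 27.9 0 0 0 0" --pt "5.5 27.9 0 0 0 0" --pt "5.5 27.9 0 0 0 0" --pt "5.5 27.9 0 0 0 0" --pt "5.5 27.9 0 0 0 0" --pt "3 14 0 0 0 0" --pt "0 0 0 0 0 0" --pt "0 0 0 0 0 0" --pt "0 0 0 0 0 0"

```text
clock: 27.92
position: [552.4, 154.4, 269.6]
ee_rot: [-0.591, 0.806, 0.0, -0.001]
contact_force: [0.1, 0.4, -1.3]
gripper_width: 48.8
grasp_force: 62.3
```

```bash
python3 - <<'E'
exec(open('st.py').read())
for n in('scene','top'):
    d=grab(n);m=masks(d)['copper'].astype(np.uint8);H=cv2.cvtColor(d['image'],cv2.COLOR_RGB2HSV).astype(int)
    P0=s['position']-[0,0,100]
    E=proj(d,[P0,P0+[0,0,90]]);print(n,'expected axis foot,mouth',E.round(1).tolist())
    c=E.mean(0).astype(int);x0,y0,x1,y1=c[0]-28,c[1]-40,c[0]+28,c[1]+40
    q=np.zeros_like(m);w=(H[...,0]<14)&(H[...,1]>140);q[y0:y1,x0:x1]=w[y0:y1,x0:x1]
    save(d,n+'9.png')
    for k in cv2.findContours(q,0,2)[0]:
        if cv2.contourArea(k)>60: print(cv2.contourArea(k),cv2.boundingRect(k),cv2.minAreaRect(k))
    # per-row extents of copper colour
    if n=='scene':
        for y in range(int(E[1,1]),int(E[0,1])+12,4):
            xs=np.where(q[y])[0];print(y,(xs.min(),xs.max(),len(xs)) if len(xs) else None, proj(d,[P0])[0][0].round(1))
E
```

```text
t 27.9167 p [552.4 154.4 269.6] y [-0.954  0.3    0.002] z [-0.002 -0.001 -1.   ] j [ 0.55  0.29 -0.1  -0.   -1.18 -0.86] w 48.8 F [ 0.1  0.4 -1.3]
scene expected axis foot,mouth [[416.1, 197.4], [423.2, 167.5]]
2675.0 (391, 142, 56, 71) ((418.5, 177.0), (70.0, 55.0), 90.0)
167 (np.int64(391), np.int64(446), 41) 416.1
171 (np.int64(391), np.int64(446), 44) 416.1
175 (np.int64(391), np.int64(446), 44) 416.1
179 (np.int64(391), np.int64(446), 45) 416.1
183 (np.int64(391), np.int64(446), 56) 416.1
187 (np.int64(391), np.int64(446), 56) 416.1
191 (np.int64(391), np.int64(446), 56) 416.1
195 (np.int64(391), np.int64(446), 56) 416.1
199 (np.int64(391), np.int64(446), 50) 416.1
203 (np.int64(391), np.int64(446), 29) 416.1
207 (np.int64(391), np.int64(444), 23) 416.1
top expected axis foot,mouth [[210.7, 226.2], [203.2, 216.6]]
348.0 (202, 206, 20, 30) ((211.5, 220.5), (19.0, 29.0), 0.0)
404.0 (211, 181, 23, 23) ((222.0, 192.0), (22.0, 22.0), 90.0)
```

```bash
python3 - <<'E'
exec(open('st.py').read())
d=grab('scene');A=cv2.imread('pics/scene0.png').astype(int);B=cv2.imread('pics/scene9.png').astype(int)
D=(np.abs(A-B).sum(2)>30)
H=cv2.cvtColor(B.astype(np.uint8),cv2.COLOR_BGR2HSV).astype(int)
D&=(H[...,1]>120)&(H[...,0]<16)
P0=s['position']-[0,0,100.2]
for y in range(166,210,3):
    # expected edges
    xs=np.where(D[y,395:450])[0]+395
    print(y,(xs.min(),xs.max(),len(xs)) if len(xs) else None)
up=np.array([0,0,1.]);
for h in(5,30,60,88):
    # silhouette half-width direction perpendicular to view in plan
    v=(P0-d['e'])[:2];v/=np.linalg.norm(v);n=np.array([-v[1],v[0],0])
    print('h',h,proj(d,[P0+up*h-26*n,P0+up*h+26*n]).round(1).tolist())
E
```

```text
t 28.0167 p [552.6 154.  270.2] y [-0.954  0.301  0.001] z [-0.001 -0.    -1.   ] j [ 0.55  0.29 -0.1  -0.   -1.18 -0.86] w 48.7 F [ 0.2 -0.6 -2.3]
166 (np.int64(413), np.int64(437), 10)
169 (np.int64(415), np.int64(435), 8)
172 (np.int64(410), np.int64(434), 10)
175 (np.int64(410), np.int64(433), 12)
178 (np.int64(409), np.int64(432), 12)
181 (np.int64(409), np.int64(431), 23)
184 (np.int64(408), np.int64(430), 23)
187 (np.int64(409), np.int64(429), 15)
190 (np.int64(407), np.int64(429), 23)
193 (np.int64(407), np.int64(428), 22)
196 (np.int64(405), np.int64(427), 22)
199 (np.int64(409), np.int64(426), 18)
202 None
205 (np.int64(428), np.int64(428), 1)
208 None
h 5 [[427.2, 198.1], [405.8, 193.4]]
h 30 [[429.3, 190.1], [407.5, 185.4]]
h 60 [[431.9, 180.1], [409.6, 175.4]]
h 88 [[434.3, 170.5], [411.7, 165.7]]
```

Request:
play_rows --pt "0.8 1 -4 0 0 0" --pt "0 0 -6 0 0 0" --pt "0 0 -6 0 0 0" --pt "0 0 -6 0 0 0" --pt "0 0 -6 0 0 0" --pt "0 0 -6 0 0 0" --pt "0 0 -5 0 0 0" --pt "0 0 -4 0 0 0" --pt "0 0 0 0 0 0"

```text
clock: 28.82
position: [553.2, 156.0, 226.2]
ee_rot: [-0.592, 0.806, 0.0, -0.001]
contact_force: [-0.4, -0.8, -1.8]
gripper_width: 48.7
grasp_force: 62.3
```

Request:
play_rows --pt "0 0 -4 0 0 0" --pt "0 0 -5 0 0 0" --pt "0 0 -5 0 0 0" --pt "0 0 -5 0 0 0" --pt "0 0 -5 0 0 0" --pt "0 0 -4 0 0 0" --pt "0 0 0 0 0 0"

```text
clock: 29.4
position: [553.2, 156.0, 198.1]
ee_rot: [-0.592, 0.806, 0.0, -0.001]
contact_force: [-0.3, 0.5, -1.9]
gripper_width: 48.7
grasp_force: 62.3
```

Request:
play_rows --pt "0 0 -4 0 0 0" --pt "0 0 -4 0 0 0" --pt "0 0 -4 0 0 0" --pt "0 0 -4 0 0 0" --pt "0 0 -3 0 0 0" --pt "0 0 -2 0 0 0" --pt "0 0 -1 0 0 0" --pt "0 0 0 0 0 0"

```text
clock: 30.07
position: [553.6, 156.2, 177.1]
ee_rot: [-0.592, 0.806, 0.0, -0.0]
contact_force: [0.8, 0.2, -1.5]
gripper_width: 48.9
grasp_force: 62.3
```

Request:
play_rows --pt "0 0 -2 0 0 0" --pt "0 0 -2 0 0 0" --pt "0 0 -1 0 0 0" --pt "0 0 -1 0 0 0" --pt "0 0 -1 0 0 0" --pt "0 0 0 0 0 0"

```text
clock: 30.57
position: [553.6, 156.2, 170.2]
ee_rot: [-0.592, 0.806, 0.0, -0.0]
contact_force: [0.0, 0.4, -1.4]
gripper_width: 49.2
grasp_force: 62.3
```

Request:
play_rows --pt "0 0 -0.5 0 0 0" --pt "0 0 -0.5 0 0 0" --pt "0 0 -0.5 0 0 0" --pt "0 0 0 0 0 0"

```text
clock: 30.9
position: [553.7, 156.2, 168.8]
ee_rot: [-0.592, 0.806, 0.0, -0.0]
contact_force: [0.2, 0.7, -0.5]
gripper_width: 49.4
grasp_force: 62.3
```

Request:
play_rows --pt "0 0 -0.5 0 0 0" --pt "0 0 -0.5 0 0 0" --pt "0 0 -0.5 0 0 0" --pt "0 0 0 0 0 0"

```text
clock: 31.23
position: [553.7, 156.2, 167.4]
ee_rot: [-0.592, 0.806, -0.0, -0.0]
contact_force: [-0.5, -0.5, -1.3]
gripper_width: 49.1
grasp_force: 62.4
```

Request:
play_rows --pt "0 0 -0.5 0 0 0" --pt "0 0 -0.5 0 0 0" --pt "0 0 0 0 0 0"

```text
clock: 31.48
position: [553.8, 156.3, 167.2]
ee_rot: [-0.592, 0.806, -0.0, 0.0]
contact_force: [-2.7, 0.9, 5.1]
gripper_width: 48.8
grasp_force: 62.9
```

Request:
play_rows --pt "0 0 -0.5 0 0 0" --pt "0 0 -0.5 0 0 0" --pt "0 0 0 0 0 0"

```text
clock: 31.73
position: [553.8, 156.4, 167.2]
ee_rot: [-0.592, 0.806, -0.0, 0.001]
contact_force: [-4.1, 0.5, 8.9]
gripper_width: 49.1
grasp_force: 63.5
```

Landed exactly at the expected 167.2. Releasing and rising.

Request:
play_rows --pt "0 0 0 0 0 0" --pt "0 0 0 0 0 0" --pt "0 0 0 0 0 0" --pt "0 0 0 0 0 0" --pt "0 0 0 0 0 0" --pt "0 0 0 0 0 0" --pt "0 0 0 0 0 0" --gripper 1

```text
clock: 32.32
position: [553.7, 156.2, 165.2]
ee_rot: [-0.592, 0.806, 0.0, -0.0]
contact_force: [-0.0, 0.7, 0.3]
gripper_width: 85.6
grasp_force: 0.0
```

Request:
play_rows --pt "0 0 4 0 0 0" --pt "0 0 8 0 0 0" --pt "0 0 15 0 0 0" --pt "0 0 15 0 0 0" --pt "0 0 15 0 0 0" --pt "0 0 15 0 0 0" --pt "0 0 15 0 0 0" --pt "0 0 0 0 0 0"

```text
clock: 32.98
position: [555.4, 156.8, 256.9]
ee_rot: [-0.592, 0.806, -0.001, 0.004]
contact_force: [0.5, -0.4, 0.4]
gripper_width: 85.3
grasp_force: 0.0
```

Request:
play_rows --pt "-4.7 12 0 0 0 -0.99" --pt "-4.7 12 0 0 0 -0.99" --pt "-4.7 12 0 0 0 -0.99" --pt "-4.7 12 0 0 0 -0.99" --pt "-4.7 12 0 0 0 -0.99" --pt "-4.7 12 0 0 0 -0.99" --pt "-4.7 12 0 0 0 -0.99" --pt "-4.7 12 0 0 0 -0.99" --pt "-4.7 12 0 0 0 -0.99" --pt "-4.7 12 0 0 0 -0.99" --pt "-4.7 12 0 0 0 -0.99" --pt "-4.7 12 0 0 0 -0.99" --pt "-4.7 14 0 0 0 -0.99" --pt "0 0 0 0 0 0" --pt "0 0 0 0 0 0" --gripper 0

```text
clock: 34.23
position: [492.2, 314.5, 252.2]
ee_rot: [0.039, 0.999, -0.0, -0.0]
contact_force: [-0.3, -0.9, -0.5]
gripper_width: -0.2
grasp_force: 0.0
```

```bash
python3 - <<'E'
exec(open('st.py').read())
t=grab('top');sc=grab('scene')
for d,n,w in((t,'top',(190,200,240,255)),(sc,'scene',(390,175,440,240))):
    H=cv2.cvtColor(d['image'],cv2.COLOR_RGB2HSV).astype(int);save(d,n+'10.png')
    q=np.zeros(H.shape[:2],np.uint8);x0,y0,x1,y1=w;q[y0:y1,x0:x1]=((H[...,0]<16)&(H[...,1]>130))[y0:y1,x0:x1]
    c=[k for k in cv2.findContours(q,0,2)[0] if cv2.contourArea(k)>60]
    for k in c:print(n,cv2.contourArea(k),cv2.boundingRect(k))
    P=proj(d,[[553.8+26*np.cos(a),156.4+26*np.sin(a),157] for a in np.linspace(0,6.28,40)]);print('expected cup rim',P.min(0).round(1),P.max(0).round(1))
E
```

```text
t 34.2333 p [492.2 314.5 252.2] y [ 0.079  0.997 -0.   ] z [-0. -0. -1.] j [ 0.85  0.32 -0.1  -0.   -1.15 -2.5 ] w -0.2 F [-0.3 -0.9 -0.5]
top 435.0 (200, 216, 25, 26)
top 72.0 (199, 200, 41, 5)
expected cup rim [199.6 215.8] [222.1 237.9]
scene 1644.0 (390, 175, 50, 39)
expected cup rim [405.5 194.5] [426.9 208.8]
```

Cup rim in the top view starts at (200,216), as expected for a fully nested cup at height 157. Now the toggle.

Request:
play_rows --pt "0 0 -6 0 0 0" --pt "0 0 -14 0 0 0" --pt "0 0 -14 0 0 0" --pt "0 0 -14 0 0 0" --pt "0 0 -14 0 0 0" --pt "0 0 -14 0 0 0" --pt "0 0 -14 0 0 0" --pt "0 0 -14 0 0 0" --pt "0 0 -14 0 0 0" --pt "0 0 -10 0 0 0" --pt "0 0 -4 0 0 0" --pt "0 0 0 0 0 0" --pt "0 0 0 0 0 0"

```text
clock: 35.42
position: [493.0, 314.2, 120.7]
ee_rot: [0.041, 0.999, 0.0, 0.0]
contact_force: [-0.4, -0.4, -0.3]
gripper_width: 0.1
grasp_force: 0.0
```

Request:
play_rows --pt "3 -0.2 0 0 0 0" --pt "3 -0.3 0 0 0 0" --pt "3 -0.2 0 0 0 0" --pt "3 -0.3 0 0 0 0" --pt "3 -0.2 0 0 0 0" --pt "3 -0.3 0 0 0 0" --pt "3 -0.2 0 0 0 0" --pt "3 -0.3 0 0 0 0" --pt "0 0 0 0 0 0"

```text
clock: 36.17
position: [517.1, 312.2, 120.4]
ee_rot: [0.041, 0.999, 0.0, 0.0]
contact_force: [0.1, -0.7, 1.0]
gripper_width: -0.1
grasp_force: 0.2
```

Request:
play_rows --pt "3 -0.2 0 0 0 0" --pt "3 -0.3 0 0 0 0" --pt "3 -0.2 0 0 0 0" --pt "3 -0.3 0 0 0 0" --pt "3 -0.2 0 0 0 0" --pt "3 -0.3 0 0 0 0" --pt "3 -0.2 0 0 0 0" --pt "0 0 0 0 0 0"

```text
clock: 36.83
position: [538.4, 310.5, 120.3]
ee_rot: [0.041, 0.999, 0.0, 0.0]
contact_force: [0.9, 0.2, 0.3]
gripper_width: 0.2
grasp_force: 0.0
```

```bash
cat > ball.py <<'E'
from h import *
t=grab('top');s=grab('scene')
for n,d,w in(('top',t,(125,190,185,260)),('scene',s,(440,170,500,240))):
    I=cv2.cvtColor(d['image'],cv2.COLOR_RGB2HSV)
    m=(((I[...,0]<6)|(I[...,0]>174))&(I[...,1]>170)&(I[...,2]>70)).astype(np.uint8);q=np.zeros_like(m);x0,y0,x1,y1=w;q[y0:y1,x0:x1]=m[y0:y1,x0:x1]
    for c in cv2.findContours(q,0,2)[0]:
        if cv2.contourArea(c)>8: print(n,cv2.contourArea(c),cv2.minEnclosingCircle(c),onplane(d,[cv2.minEnclosingCircle(c)[0]],122).round(0).tolist())
E
python3 ball.py; python3 st.py
```

```text
top 29.5 ((155.5454559326172, 255.0), 5.545553207397461) [[492.0, 290.0, 122.0]]
scene 54.0 ((469.9545593261719, 202.31817626953125), 4.778224945068359) [[555.0, 315.0, 122.0]]
t 36.9333 p [537.9 310.4 120.3] y [0.082 0.997 0.   ] z [ 0.  0. -1.] j [ 0.78  0.5  -0.17  0.   -0.9  -2.44] w -0.2 F [0.3 0.2 0.2]
```

The ball moves along with the fingers; pushing on.

Request:
play_rows --pt "3 -0.2 0 0 0 0" --pt "3 -0.3 0 0 0 0" --pt "3 -0.2 0 0 0 0" --pt "3 -0.3 0 0 0 0" --pt "3 -0.2 0 0 0 0" --pt "3 -0.3 0 0 0 0" --pt "3 -0.2 0 0 0 0" --pt "3 -0.3 0 0 0 0" --pt "3 -0.3 0 0 0 0" --pt "0 0 0 0 0 0"

```text
clock: 37.77
position: [565.0, 308.0, 120.1]
ee_rot: [0.041, 0.999, -0.0, -0.0]
contact_force: [0.1, 0.6, -0.3]
gripper_width: -0.1
grasp_force: 0.2
```

Request:
play_rows --pt "2 -0.2 0 0 0 0" --pt "2 -0.2 0 0 0 0" --pt "0 0 0 0 0 0"

```text
clock: 38.02
position: [568.8, 307.7, 120.3]
ee_rot: [0.041, 0.999, -0.0, -0.0]
contact_force: [-1.0, -0.1, -0.0]
gripper_width: 0.2
grasp_force: 0.4
```

```bash
python3 ball.py; python3 st.py
```

```text
top 29.5 ((155.5454559326172, 255.0), 5.545553207397461) [[492.0, 290.0, 122.0]]
scene 61.0 ((474.7203369140625, 212.6525421142578), 4.908995628356934) [[594.0, 307.0, 122.0]]
t 38.1167 p [568.8 307.8 120.5] y [0.081 0.997 0.   ] z [ 0.  0. -1.] j [ 0.75  0.54 -0.11  0.   -0.93 -2.4 ] w 0.1 F [-0.2  0.9  0.3]
```

Request:
play_rows --pt "1.5 -0.1 0 0 0 0" --pt "1.5 -0.1 0 0 0 0" --pt "0 0 0 0 0 0"

```text
clock: 38.37
position: [571.8, 307.6, 120.4]
ee_rot: [0.041, 0.999, -0.0, 0.0]
contact_force: [-1.8, -0.9, 0.2]
gripper_width: -0.3
grasp_force: 0.4
```

Request:
play_rows --pt "1 -0.1 0 0 0 0" --pt "1 -0.1 0 0 0 0" --pt "0 0 0 0 0 0"

```text
clock: 38.62
position: [573.0, 307.4, 120.2]
ee_rot: [0.041, 0.999, -0.0, -0.001]
contact_force: [-3.2, 1.7, 1.0]
gripper_width: 0.2
grasp_force: 1.9
```

```bash
python3 ball.py; python3 -c "
from h import *
s=grab('scene');print(onplane(s,[[464.5,197]],122))"
```

```text
top 29.5 ((155.5454559326172, 255.0), 5.545553207397461) [[492.0, 290.0, 122.0]]
scene 56.0 ((475.3360595703125, 214.8114776611328), 4.857170581817627) [[601.0, 305.0, 122.0]]
[[533.15135353 311.28352246 122.        ]]
```

Request:
play_rows --pt "1 -0.1 0 0 0 0" --pt "0.5 0 0 0 0 0" --pt "0 0 0 0 0 0"

```text
clock: 39.02
position: [573.4, 307.3, 120.1]
ee_rot: [0.041, 0.999, -0.001, -0.002]
contact_force: [-8.6, 0.4, 3.8]
gripper_width: 0.0
grasp_force: 4.2
```

Request:
play_rows --pt "-4 0.3 0 0 0 0" --pt "-8 0.6 0 0 0 0" --pt "-10 0.8 0 0 0 0" --pt "-10 0.8 0 0 0 0" --pt "-10 0.8 0 0 0 0" --pt "-10 0.8 5 0 0 0" --pt "-10 0 15 0 0 0" --pt "-10 0 20 0 0 0" --pt "-10 0 20 0 0 0" --pt "-10 0 20 0 0 0" --pt "-15 20 20 0 0 0" --pt "-15 25 0 0 0 0" --pt "-15 30 0 0 0 0" --pt "-10 30 0 0 0 0" --pt "-10 30 0 0 0 0" --pt "0 15 0 0 0 0" --pt "0 0 0 0 0 0" --pt "0 0 0 0 0 0" --pt "0 0 0 0 0 0" --pt "0 0 0 0 0 0"

```text
clock: 40.68
position: [418.1, 460.4, 220.7]
ee_rot: [0.041, 0.999, -0.0, 0.0]
contact_force: [0.6, -0.3, 0.3]
gripper_width: -0.6
grasp_force: 0.0
```

```bash
python3 st.py; python3 ball.py; python3 - <<'E'
from h import *
t=grab('top');s=grab('scene')
a=[(b:=None)]
def cen(d,w):
    I=cv2.cvtColor(d['image'],cv2.COLOR_RGB2HSV);m=(((I[...,0]<6)|(I[...,0]>174))&(I[...,1]>170)&(I[...,2]>70)).astype(np.uint8);q=np.zeros_like(m);x0,y0,x1,y1=w;q[y0:y1,x0:x1]=m[y0:y1,x0:x1]
    return [cv2.minEnclosingCircle(c)[0] for c in cv2.findContours(q,0,2)[0] if cv2.contourArea(c)>15]
ct,cs=cen(t,(130,195,175,248)),cen(s,(455,190,495,228));print(ct,cs)
if ct and cs:
    r1,r2=ray(t,ct[:1])[0],ray(s,cs[:1])[0];k=np.linalg.lstsq(np.c_[r1,-r2],s['e']-t['e'],rcond=None)[0];print(t['e']+r1*k[0],s['e']+r2*k[1])
H=cv2.cvtColor(t['image'],cv2.COLOR_RGB2HSV).astype(int);q=np.zeros(H.shape[:2],np.uint8);q[205:255,190:240]=((H[...,0]<16)&(H[...,1]>130))[205:255,190:240]
print([cv2.boundingRect(k) for k in cv2.findContours(q,0,2)[0] if cv2.contourArea(k)>60])
E
```

```text
t 40.6833 p [418.1 460.4 220.7] y [ 0.082  0.997 -0.   ] z [ 0. -0. -1.] j [ 1.09  0.41 -0.05  0.   -1.11 -2.75] w -0.6 F [ 0.6 -0.3  0.3]
top 28.5 ((155.5454559326172, 255.0), 5.545553207397461) [[492.0, 290.0, 122.0]]
top 63.0 ((153.24545288085938, 209.57272338867188), 4.964255332946777) [[601.0, 305.0, 122.0]]
scene 50.5 ((475.31817626953125, 214.68182373046875), 4.692723274230957) [[601.0, 305.0, 122.0]]
[(153.24545288085938, 209.57272338867188)] [(475.5, 214.75)]
[601.09697265 304.45574712 122.20454883] [601.30024664 304.8973222  122.38677847]
[(200, 216, 25, 26)]
```

The ball stayed over the green side, 65 mm from its start (full throw is 67 mm), and the pots have not moved. Handing in.

```bash
python3 -c "
from bench import job_done; print(job_done())"
```

```text
the job is handed in; nothing more can be done
None
```

I stood the copper cup up first, nested the steel pot in the green pot and the cup in the steel pot, flipped the toggle to on, and handed the job in at about 41 s; the final camera check matched, but no verdict came back.

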